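Put the cheese knife away in the travelling rack and lock the rack

TASK

Pack up: lay the cheese knife flat in the empty place of the rack, beside the fork and pointing the same way, handle in the narrow notch, blade in the wide one, centred lengthwise on the rack, and let go. Then swing the steel keeper bar over both handles until it snaps fully home in its detent, and last slide the bolt all the way across in front of it. Leave the fork, the cheeses and the jar where they are.

Things in the scene. Friction and masses are not known exactly. Their poses are not given: they have to be found in the camera images.
- knife: The cheese knife, loose on the counter: dark wooden handle 105 x 24 x 24 mm and a flat steel blade 85 x 42 x 4 mm, its underside level with the handle's. 190 mm long, about 160 g. Origin on the underside of the handle, where to grip it; +x points to the blade tip (handle from x = -70 to +35 mm, blade from +35 to +120 mm), z up.
- rack: Knife rack: white board 220 (x) x 300 (y) x 15 mm, fixed. Origin: centre of its underside; +x away from the robot at yaw 0. Tools lie along x on two cross rails, empty place at y = 0, fork at y = +70 mm. Keeper's hinge post at (0, +125) mm. Block with detent and bolt track at y = -147 to -53 mm, x = -35 to +11 mm, up to 71 mm high.
- seat (a point): Where the knife's origin belongs: rack x = -20, y = 0, 30 mm above the counter (notch floor height); axes as the rack's, blade towards +x. Rails 14 mm thick: near one at rack x = -68 mm with narrow notches (34 mm, handles), far one at x = +65 mm with wide notches (52 mm, blades); notch sides 16 mm high.
- keeper (a joint): Angle of the keeper bar (rad): 0 = shut, lying from its hinge along rack -y across both handles; grows to 1.9 as its tip swings towards rack -x (1.57 = pointing along rack -x). Stays where it is left. From about 0.09 to 0.04 a spring ball resists (3 to 5 N at the knob), then it snaps to its stop at 0.
- keeper_hinge (a point): Point on the bar's upright hinge axis at the bar's mid-height, 66 mm above the counter.
- keeper_knob (a point): Centre of the top of the bar's upright round wooden knob: 18 mm across, 40 mm tall (70 to 110 mm above the counter), 145 mm from the hinge axis. The steel bar below is 14 mm wide, 8 mm thick (62 to 70 mm above the counter), ends 172 mm from the hinge axis and passes 8 mm above the handles in the rack.
- bolt (a joint): Position of the slide bolt (m): 0 = drawn back, 0.055 = home at its end stop, its rod across in front of the shut bar (on the rack's -x side). It slides towards rack +y, with about 2 N of friction. If it is home before the bar is shut, it blocks the bar.
- bolt_grip (a point): Centre of the top of the bolt's upright flat grip: 12 mm thick (rack x), 26 mm wide (rack y), 40 mm tall (70 to 110 mm above the counter), at rack x = -18 mm, y = -130 mm drawn back, -75 mm home. The rod, 10 mm thick, at 66 mm height, reaches 65 mm past the grip towards rack +y.
- fork: The cheese fork already lying in the rack at y = +70 mm: same handle as the knife, two flat tines; origin and axes as the knife's. Leave it there.
- tomme: Small whole cheese, 144 mm across, 65 mm high, on the counter; origin at the centre of its underside. Leave it.
- wedge: Piece of cheese 94 x 45 x 55 mm high on the counter; origin at its underside. Leave it.
- jar: Amber glass jar, 68 mm across, 90 mm high, on the counter; origin at its underside. Leave it.
Things that resemble listed ones, but are neither listed nor needed, are in the scene too. What is shaped like the knife but blue or green is not meant.

How it is judged (in metres and radians):
On the way, in this order (a step that is already met when the one before it is completed fails the run):
1. the knife lies in the empty notches of the rack and is let go (x of knife in the frame of seat between -0.02 and 0.02 m and y of knife in the frame of seat between -0.01 and 0.01 m and z of knife in the frame of seat between -0.005 and 0.005 m and angle between the x axis of knife and the x axis of rack, either way round below 0.15 rad and angle between knife's own z axis and vertical below 0.1 rad and contact force between the fingers and knife below 0.2 N), for 0.2 s.
2. the keeper bar is shut behind its detent, over the knife (value of joint keeper below 0.035 rad and x of knife in the frame of seat between -0.02 and 0.02 m and y of knife in the frame of seat between -0.01 and 0.01 m and z of knife in the frame of seat between -0.005 and 0.005 m and angle between the x axis of knife and the x axis of rack, either way round below 0.15 rad and angle between knife's own z axis and vertical below 0.1 rad), for 0.2 s.
3. the bolt is slid home in front of the bar (value of joint bolt above 0.047 m and value of joint keeper below 0.035 rad), for 0.2 s.
At the end, for the whole second after the job is handed in: Knife at rest, flat in the empty notches, blade in the wide one (origin within 20 mm lengthwise, 10 mm sideways, 5 mm in height of the seat, 0.15 rad of the rack's x); keeper shut within 0.035 rad; bolt above 0.047 (within 8 mm of its stop); fork within 20 mm of its start (all of step 3 and x of knife in the frame of seat between -0.02 and 0.02 m and y of knife in the frame of seat between -0.01 and 0.01 m and z of knife in the frame of seat between -0.005 and 0.005 m and angle between the x axis of knife and the x axis of rack, either way round below 0.15 rad and angle between knife's own z axis and vertical below 0.1 rad and linear speed of knife below 0.02 m/s and distance of fork from where it was at the start of the episode below 0.02 m); the robot touches nothing.
It fails at once if the fork is pulled or knocked out of its place (moved over 30 mm) (distance of fork from where it was at the start of the episode above 0.03 m).
It fails at once if a cheese or the jar is pushed over 30 mm (distance of any of tomme, wedge, jar from where it was at the start of the episode above 0.03 m).
It also fails if it takes over 54 s, if anything falls off the work surface, if the arm or the gripper's body presses on something with over 40 N, if the wrist force passes 120 N, or if a joint passes its speed limit or range.

ROBOT

A 6-joint arm with a two-finger parallel gripper is mounted at the origin on the work surface. World frame = base frame: x ahead of the robot, y to its left, z up, the work surface at z = 0. Lengths are in mm, angles in rad, forces in N, time in s.
With the tool pointing down it reaches from about 275 to 750 mm from the base axis. Payload 10.2 kg.
Tool frame: the origin (TCP) lies between the finger pads; the fingertips stand 8 mm ahead of it and the grasp point (between the pads) lies 11 mm behind it; z points along the fingers, y is the line along which they close (so a half turn about z gives the same grasp; the last joint's range is limited). The gripper opens to 85 mm and grips with 20 to 120 N. Pads are 22 mm wide; open, the fingers measure 114 mm over their backs; the gripper's body (76 mm by 85 mm) begins 54 mm behind the grasp point. The pads swing forward as they close: fully open they stand 13 mm farther back than shut.
Start: joints at [1.057, 0.313, 1.498, -0, 1.331, -0.223], TCP at [150.54, 502.96, 213.294] pointing down, gripper open.
Joint ranges: [-2.94, 2.94], [-0.97, 2.17], [0.19, 2.56], [-1.23, 4.37], [0.02, 3.11], [-2.88, 2.88]. Speed limits (rad/s): [2.39, 2.39, 3.01, 3.14, 3.14, 3.14].

INTERFACE

Orientations are given as a unit quaternion [w, x, y, z].
In Python, from rig import * gives the robot as it stands.
- The arm moves only by the shell command python3 -m handwheel 'ROWS' [FORCE]. ROWS is JSON, a list that holds one entry, the list of rows, each a list of 7 numbers: the shift along the world's x, y, z in mm, then the turn, a rotation vector about the world's x, y, z in degrees, then the opening, from -1 (shut) to 1 (fully open). A call has 1 to 8 rows; each row shifts and turns the commanded pose from where the row before left it; what a row does not reach is not made up. A row lasts 1/8 s, in which the tool goes at most 62.5 mm and 10.7 degrees, less where a joint would pass 70% of its speed; a pose out of reach is approached as far as the arm can. A call is refused whole if a number of a shift passes 62.5 or a number of a turn 10.7, either way. A call with a gripper value outside its range is refused whole. The fingers move at their own pace and stop on an object; FORCE is the grip in N (left out, the last holds). Time passes only in rows, so rows that do not move let the fingers close. It gives the time, the measured TCP pose, the force, the opening and the grip force at its end, in the units of the state.
- sense(): the state, without advancing time (a new reading comes with each control period).
- capture(name): name is "scene" or "top"; returns a dict with "image" (400x640x3 uint8, red, green, blue), "fx", "fy", "cx", "cy" (pixels), "rvec" (rotation vector, rad) and "tvec" (3), from world to camera coordinates, as OpenCV has them. Camera axes: x right, y down, z forward; pixel columns grow to the right and rows downward; lengths in mm; the calibration is good to about 2 mm. A picture is of the moment at which its call begins. There is no depth.
- finish_job(): hands the job in; it is judged then, once.
The state is a dict: "time_s": time; "joints": joint angles; "dq": joint speeds; "tau": joint torques, N m; "eef_pos": TCP position; "ee_rot": TCP orientation; "force": force on the tool from outside, world axes, zero at the start; "wrist_torque": the same for the moment, N m; "grip_width": opening from 0.0 (shut) to 1.0 (fully open); "grip_force": force on a finger pad.
Only numpy, scipy, OpenCV 4.12 (cv2) and the standard library are available. Lean on these libraries where they do the work, as an engineer would, in place of code of your own. Each camera call takes 0.05 s, during which the arm holds its last target. There are 200 camera calls.

## Working session

There is one attempt and no reset: what is moved stays moved. The work goes in short steps, Python scripts to look and compute and a shell command to move; the robot and the scene stay as the last step left them, time stands still between calls to the robot, and variables do not carry over. Pictures are saved under pics/ and viewed, at most 10 in all, crops included, and the job is handed in when it is done.

```bash
mkdir -p pics; cat > h.py <<'E'
from rig import *
import numpy as np, cv2, pickle
def snap(n):
    c=capture(n); pickle.dump(c,open(n+'.pkl','wb')); return c
def load(n): return pickle.load(open(n+'.pkl','rb'))
def save(c,f,box=None,s=1):
    im=c['image'][:,:,::-1]
    if box: im=im[box[1]:box[3],box[0]:box[2]]
    cv2.imwrite('pics/'+f,cv2.resize(im,None,fx=s,fy=s,interpolation=cv2.INTER_CUBIC))
def w(c,u,v,z):
    R=cv2.Rodrigues(np.array(c['rvec'],float))[0];t=np.array(c['tvec'],float).ravel()
    d=R.T@np.array([(u-c['cx'])/c['fx'],(v-c['cy'])/c['fy'],1]);o=-R.T@t
    return o+d*(z-o[2])/d[2]
def px(c,p):
    R=cv2.Rodrigues(np.array(c['rvec'],float))[0];q=R@np.array(p,float)+np.array(c['tvec'],float).ravel()
    return q[0]/q[2]*c['fx']+c['cx'],q[1]/q[2]*c['fy']+c['cy']
E
python3 - <<'E'
from h import *
for n in('top','scene'): save(snap(n),n+'1.png',None,1.25)
print(sense())
E
```

```text
{'time_s': 0.1, 'joints': array([ 1.05658941e+00,  3.13394282e-01,  1.49838510e+00, -3.41289715e-05,
        1.33100419e+00, -2.23366863e-01]), 'dq': array([-0.00029478, -0.0011045 , -0.00209835,  0.00084522,  0.00054762,
       -0.00067813]), 'tau': array([ 2.56579879e-03, -4.12900293e+01, -2.60143340e+01, -1.30246931e-04,
        3.03099201e-03, -4.30398202e-06]), 'eef_pos': array([150.41879012, 502.71588373, 212.78316906]), 'ee_rot': array([-1.99192731e-04,  1.44903991e-01,  9.89445541e-01, -5.61394681e-04]), 'force': array([-0.40404865,  0.71018049,  0.37267476]), 'wrist_torque': array([ 0.00665493, -0.02299123, -0.00560067]), 'grip_force': 0.0, 'grip_width': 1.0014831287968147}
```

View pics/top1.png

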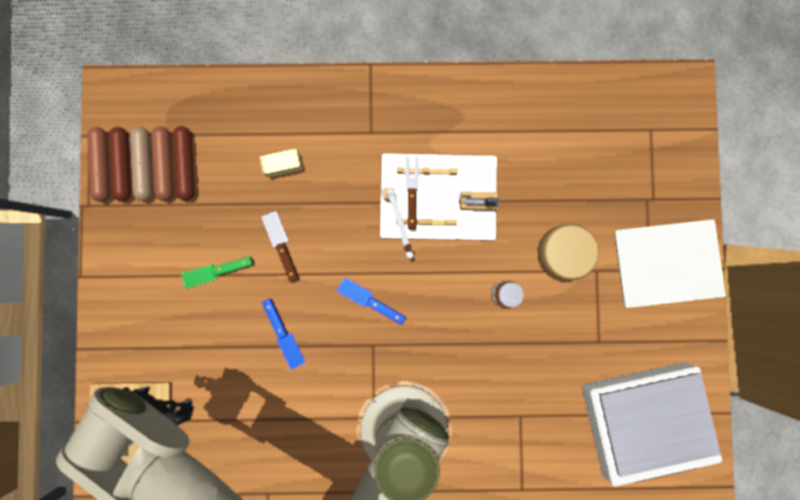

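View pics/scene1.png

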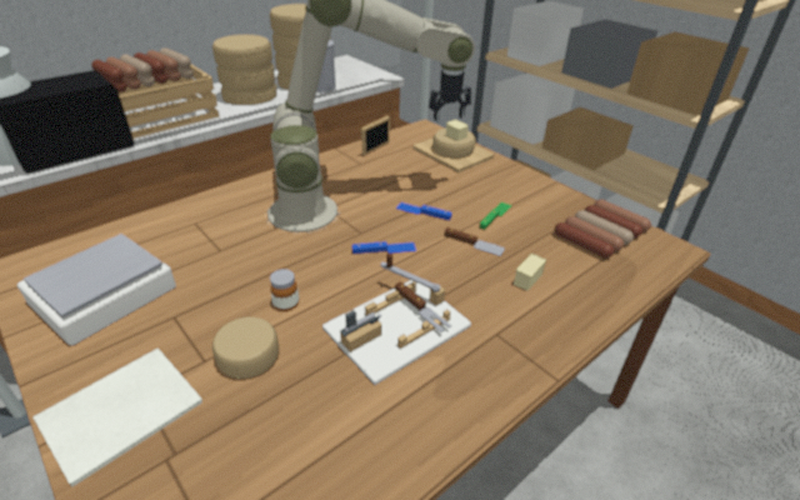

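The knife-shaped things in the 800 px top picture are:
- brown handle with steel blade at (280,246)
- green at (218,271)
- blue at (371,301)
- blue at (283,333)

Only the one at (280,246) has a dark wooden handle and a steel blade, so it is the knife. The rack is at (438,197), with the keeper knob at (409,255) and the bolt at (480,201). I'll enlarge both to confirm.

```bash
python3 - <<'E'
from h import *
c=load('top')
a=c['image'][160:235,195:255,::-1];b=c['image'][115:215,295:405,::-1]
A=cv2.resize(a,None,fx=5,fy=5,interpolation=cv2.INTER_CUBIC);B=cv2.resize(b,None,fx=4.5,fy=4.5,interpolation=cv2.INTER_CUBIC)
o=np.zeros((450,800,3),np.uint8);o[:375,:300]=A;o[:,305:800]=B;cv2.imwrite('pics/crop.png',o)
E
```

```text
(no output)
```

View pics/crop.png

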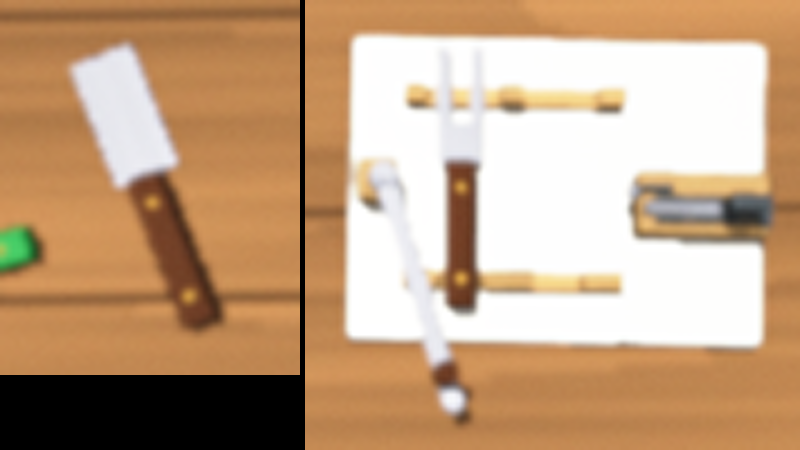

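The crop confirms it: brown rivet handle and steel blade (tip middle at crop (100,56), junction (147,175)), pointing away from the robot and to the left. The rack is yawed about -1°. The keeper is open, pointing towards the robot, with its knob at crop (453,400). The bolt is drawn back at crop (748,210).

```bash
python3 - <<'E'
from h import *
np.set_printoptions(precision=1,suppress=True)
c=load('top')
K=lambda x,y,z:w(c,195+(x+.5)/5-.5,160+(y+.5)/5-.5,z)
Rk=lambda x,y,z:w(c,295+(x-305+.5)/4.5-.5,115+(y+.5)/4.5-.5,z)
tip=K(100,56,4);j=K(147.5,175,4);r1=K(152,202,24);r2=K(189,296,24)
d=tip-j;print('tip,j,r1,r2',tip,j,r1,r2,np.linalg.norm(d[:2]),np.degrees(np.arctan2(d[1],d[0])))
e=r1-r2;print('rivet',np.linalg.norm(e[:2]),np.degrees(np.arctan2(e[1],e[0])))
e=(tip-r2);print('yaw all',np.degrees(np.arctan2(e[1],e[0])))
C=[Rk(*p,15) for p in((351,36),(767,43),(764,347),(346,340))]
for p in C:print(p)
o=sum(C)/4;f=C[0]+C[1]-C[2]-C[3];l=C[0]+C[3]-C[1]-C[2]
y1=np.arctan2(f[1],f[0]);y2=np.arctan2(-l[0],l[1]);print('rack',o,np.degrees([y1,y2]))
y=(y1+2*y2)/3
M=lambda x,yy,z:np.array([o[0]+x*np.cos(y)-yy*np.sin(y),o[1]+x*np.sin(y)+yy*np.cos(y),z])
print('seat',M(-20,0,30))
kn=Rk(453,400,110);h=M(0,125,66);print('knob',kn,'hinge',h,'dist',np.linalg.norm((kn-h)[:2]))
v=kn-h;print('keeper',-np.pi/2+ -np.arctan2(v[1],v[0])+y+0, np.degrees(np.arctan2(v[1],v[0])))
print('knob shut',M(0,-20,110),'grip bolt',M(-18,-130,110),M(-18,-75,110),'seen',Rk(748,205,110))
for q in((505,532),):
  print('near notch mid, fork rivets',Rk(484.5,282,30),Rk(460,187,54),Rk(460,279,54),'expected',M(-68,0,30))
E
```

```text
tip,j,r1,r2 [564.2 348.7   4. ] [485.6 317.6   4. ] [467.1 310.3  24. ] [406.3 286.6  24. ] 84.55757768045063 21.56898103447894
rivet 65.24238737161127 21.30470709023487
yaw all 21.457900115409135
[718.1  50.4  15. ]
[ 709.3 -253.    15. ]
[ 487.3 -245.7   15. ]
[496.2  56.5  15. ]
rack [602.7 -98.   15. ] [-1.7 -1.7]
seat [582.7 -97.4  30. ]
knob [449.5 -17.2 110. ] hinge [606.4  27.   66. ] dist 162.9979469471545
keeper 1.2664318667712648 -164.2596743308447
knob shut [ 602.1 -118.   110. ] grip bolt [ 580.9 -227.4  110. ] [ 582.5 -172.4  110. ] seen [ 578.5 -218.2  110. ]
near notch mid, fork rivets [535.6 -43.5  30. ] [600.9 -26.1  54. ] [535.9 -25.1  54. ] expected [534.7 -95.9  30. ]
```

```bash
python3 -m handwheel '[[[38,-25,-13,0,0,4.8,1],[38,-25,-13,0,0,4.8,1],[38,-25,-13,0,0,4.8,1],[38,-25,-13,0,0,4.8,1],[38,-25,-13,0,0,4.8,1],[38,-25,-13,0,0,4.8,1],[38,-25,-13,0,0,4.8,1],[36,-23,-13,0,0,4.6,1]]]'; python3 -m handwheel '[[[0,0,0,0,0,0,1],[0,0,0,0,0,0,1]]]'; python3 -c "
from h import *
s=sense();print(s['joints'],s['ee_rot'],s['time_s'])
save(snap('top'),'top2.png',(195,140,275,240),5)"
```

```text
time_s: 1.1
eef_pos: [453.6, 303.9, 108.6]
ee_rot: [-0.0, -0.188, 0.982, -0.0]
force: [-0.6, 0.8, 0.0]
grip_width: 0.996
grip_force: 0.0
time_s: 1.35
eef_pos: [452.0, 305.2, 109.2]
ee_rot: [-0.0, -0.187, 0.982, 0.0]
force: [-0.9, -0.1, 0.2]
grip_width: 1.002
grip_force: 0.0
[ 3.78934666e-01  4.59417248e-01  1.57363762e+00  2.33927073e-04
  1.10917802e+00 -1.56721019e+00] [-3.34186898e-04 -1.86523282e-01  9.82450483e-01  4.19416591e-05] 1.35
```

View pics/top2.png

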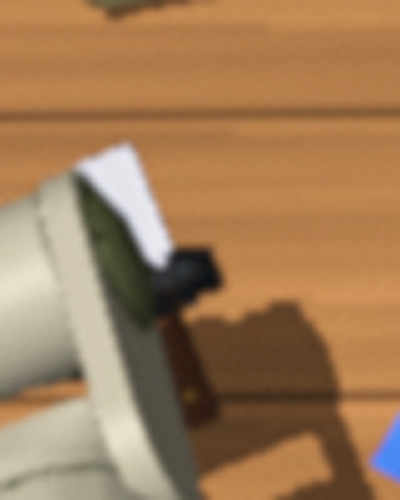

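The gripper sits across the handle (finger at crop (190,280)), lined up with the knife. I'll descend and grip.

```bash
python3 -m handwheel '[[[0,0,-30,0,0,0,1],[0,0,-30,0,0,0,0.6],[0,0,-25,0,0,0,0.3],[0,0,-12,0,0,0,0.3],[0,0,0,0,0,0,0.3],[0,0,0,0,0,0,0]]]' 40; python3 -m handwheel '[[[0,0,0,0,0,0,-1],[0,0,0,0,0,0,-1],[0,0,0,0,0,0,-1],[0,0,0,0,0,0,-1],[0,0,0,0,0,0,-1]]]' 40;
```

```text
time_s: 2.15
eef_pos: [453.0, 305.4, 13.4]
ee_rot: [0.001, -0.187, 0.982, 0.0]
force: [0.5, -0.6, -0.2]
grip_width: 0.498
grip_force: 0.0
time_s: 2.78
eef_pos: [452.5, 304.9, 12.3]
ee_rot: [-0.0, -0.187, 0.982, -0.0]
force: [-0.4, 0.2, -0.3]
grip_width: 0.001
grip_force: 0.0
```

It closed fully on nothing, so I'll look.

```bash
python3 -c "
from h import *
a=snap('scene');b=snap('top')
A=cv2.resize(a['image'][150:250,330:450,::-1],None,fx=4,fy=4,interpolation=2);B=cv2.resize(b['image'][160:260,195:270,::-1],None,fx=4,fy=4,interpolation=2)
cv2.imwrite('pics/miss.png',np.hstack([A,B]));print(px(a,(453,305,12)),px(b,(453,305,12)))"
```

```text
(np.float64(372.86410582788704), np.float64(189.62844419916289)) (np.float64(227.44380804327693), np.float64(204.44536033082676))
```

View pics/miss.png

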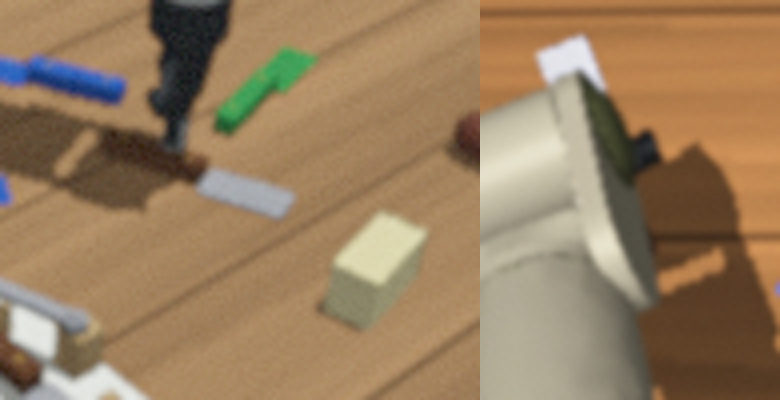

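```bash
python3 -c "
from h import *
np.set_printoptions(precision=1,suppress=True)
a=load('scene');b=load('top')
S=lambda x,y,z:w(a,330+(x+.5)/4-.5,150+(y+.5)/4-.5,z)
print('tip',S(285,203,4),'junc',S(203,180,4))
print('handle far end top',S(105,142,24),'tip fing',S(176,150,4),S(176,150,24))
for k in [(564,349,4),(486,318,4),(406,287,24)]:
  u,v=px(a,k);print((u-330)*4,(v-150)*4)
print({k:b[k] for k in b if k!='image'})
print({k:a[k] for k in b if k!='image'})
s=sense();print(s['eef_pos'],s['joints'],s['force'])
"
```

```text
tip [560.4 346.2   4. ] junc [486.7 312.5   4. ]
handle far end top [402.  262.1  24. ] tip fing [435.8 328.3   4. ] [454.3 306.2  24. ]
288.3919242344507 202.18666037677315
204.92064531805568 176.04234033583077
124.79603989644602 133.14689518213072
{'fx': 412.9089732923181, 'fy': 412.9089732923181, 'cx': 316.55686997328314, 'cy': 191.57505881537847, 'rvec': array([ 2.2, -2.2,  0.1]), 'tvec': array([  21.1,  490.9, 1331.5])}
{'fx': 407.34641997527206, 'fy': 407.34641997527206, 'cx': 323.3777096647807, 'cy': 202.22263290253895, 'rvec': array([ 2. ,  1. , -0.4]), 'tvec': array([-335.7, -137.8, 1685.4])}
[452.5 304.9  12.3] [ 0.4  0.6  1.6 -0.   0.9 -1.6] [ 0.5 -0.4 -0.1]
```

```bash
python3 -c "
from h import *
a=load('scene');save(a,'miss2.png',(345,130,415,205),8)"
```

```text
(no output)
```

View pics/miss2.png

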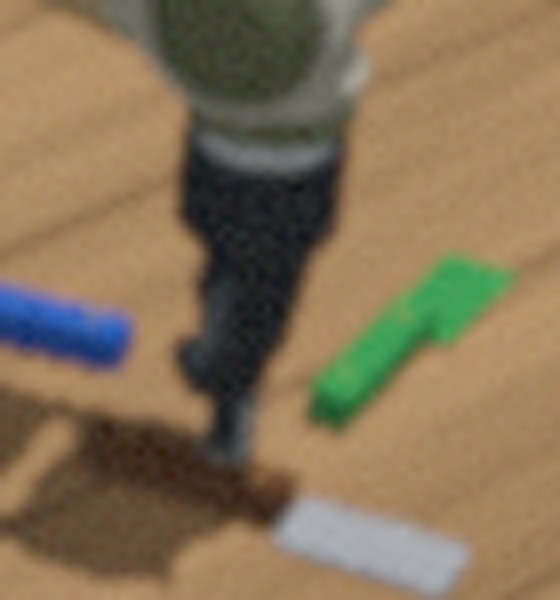

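The fingers are on the far side of the handle at crop (228,460), and the handle has been turned slightly. I'll raise, open and measure again.

```bash
python3 -m handwheel '[[[0,0,40,0,0,0,-1],[0,0,50,0,0,0,-1],[-40,50,40,0,0,0,1],[-50,60,0,0,0,0,1],[-50,60,0,0,0,0,1],[0,0,0,0,0,0,1],[0,0,0,0,0,0,1]]]' 40;python3 -c "
from h import *
a=snap('scene');b=snap('top')
A=cv2.resize(a['image'][170:215,345:410,::-1],None,fx=7,fy=7,interpolation=2);B=cv2.resize(b['image'][160:235,200:249,::-1],None,fx=7,fy=7,interpolation=2)
o=np.zeros((525,798,3),np.uint8);o[:315,:455]=A;o[:,455:]=B;cv2.imwrite('pics/re.png',o)"
```

```text
time_s: 3.75
eef_pos: [339.5, 442.2, 135.3]
ee_rot: [-0.0, -0.187, 0.982, -0.0]
force: [0.6, 0.5, 0.4]
grip_width: 0.998
grip_force: 0.0
```

View pics/re.png

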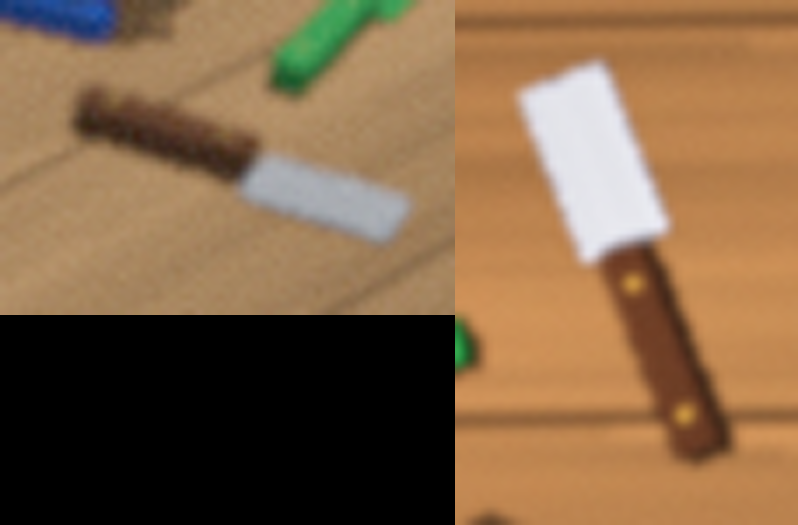

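```bash
python3 -c "
from h import *
np.set_printoptions(precision=1,suppress=True)
a=load('scene');b=load('top')
S=lambda x,y:(345+(x+.5)/7-.5,170+(y+.5)/7-.5)
T=lambda x,y:(200+(x-455+.5)/7-.5,160+(y+.5)/7-.5)
P=lambda c:np.array([[c['fx'],0,c['cx']],[0,c['fy'],c['cy']],[0,0,1]])@np.hstack([cv2.Rodrigues(np.array(c['rvec']))[0],np.array(c['tvec']).reshape(3,1)])
def tri(s,t):
  X=cv2.triangulatePoints(P(a),P(b),np.array(S(*s),float).reshape(2,1),np.array(T(*t),float).reshape(2,1));X=X[:3,0]/X[3]
  print(X,np.array(px(a,X))-S(*s),np.array(px(b,X))-T(*t))
tri((410,205),(605,60));tri((388,243),(519,95));tri((240,188),(586,264));tri((262,150),(668,230))
for z in(4,24):print(z,px(a,(452.5,304.9,z)))
print(a['rvec'],a['tvec'],b['rvec'],b['tvec'])
"
```

```text
[574.8 327.   27.7] [-1.8  0.2] [-1.5 -1.5]
[553.8 369.9 -28.5] [ 2.4 -0.3] [1.9 1.8]
[472.3 336.6 -23. ] [ 2.3 -0.2] [1.9 1.7]
[495.7 297.3  32.3] [-1.8  0.2] [-1.5 -1.5]
4 (np.float64(372.5493777322624), np.float64(191.25928844868346))
24 (np.float64(373.05927311603295), np.float64(187.03836308093733))
[ 2.   1.  -0.4] [-335.7 -137.8 1685.4] [ 2.2 -2.2  0.1] [  21.1  490.9 1331.5]
```

The knife has not moved (rivets are at the same pixels), so the fingers closed just above the handle. I'll check where the fingertips really are against the reported TCP.

```bash
python3 -c "
from h import *
a=load('scene');s=sense()
R=cv2.Rodrigues(np.zeros(3))[0]
p=s['eef_pos'];yv=np.array([-np.sin(np.radians(21.5)),np.cos(np.radians(21.5)),0])
u,v=map(int,px(a,p));x0,y0=u-30,v-40
im=cv2.resize(a['image'][y0:y0+70,x0:x0+70,::-1],None,fx=8,fy=8,interpolation=2)
for q,col in((p,(0,0,255)),(p-[0,0,8],(0,255,255)),(p+42*yv-[0,0,-5],(255,0,255)),(p-42*yv-[0,0,-5],(255,0,255))):
  uu,vv=px(a,q);cv2.circle(im,(int((uu-x0+.5)*8),int((vv-y0+.5)*8)),4,col,-1)
cv2.imwrite('pics/grip.png',im);print(x0,y0,p)"
```

```text
349 99 [340.23910565 441.60235357 135.31284371]
```

View pics/grip.png

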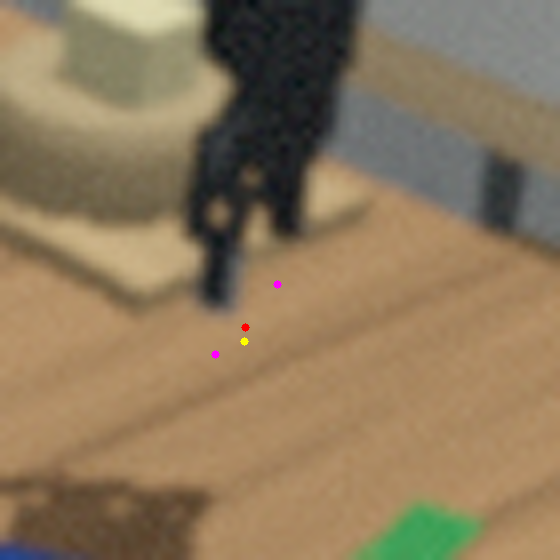

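The real fingertips (crop (220,305) and (290,235)) sit about 20–25 mm higher than the reported TCP implies. I'll go back over the handle and feel downwards in small steps.

```bash
python3 -m handwheel '[[[29,-35,0,0,0,0,0.5],[29,-35,0,0,0,0,0.5],[29,-35,0,0,0,0,0.5],[26,-32,-30,0,0,0,0.5],[0,0,-30,0,0,0,0.5],[0,0,-30,0,0,0,0.5],[0,0,-30,0,0,0,0.5],[0,0,0,0,0,0,0.5]]]' 40; python3 -m handwheel '[[[0,0,-4,0,0,0,0.5],[0,0,0,0,0,0,0.5]]]';python3 -m handwheel '[[[0,0,-4,0,0,0,0.5],[0,0,0,0,0,0,0.5]]]';python3 -m handwheel '[[[0,0,-4,0,0,0,0.5],[0,0,0,0,0,0,0.5]]]'
```

```text
time_s: 4.85
eef_pos: [451.8, 303.9, 13.9]
ee_rot: [-0.002, -0.186, 0.983, -0.0]
force: [-0.2, 0.6, 0.4]
grip_width: 0.747
grip_force: 0.0
time_s: 5.1
eef_pos: [453.0, 305.4, 12.3]
ee_rot: [0.001, -0.187, 0.982, 0.0]
force: [1.1, 0.3, -0.3]
grip_width: 0.749
grip_force: 0.0
time_s: 5.35
eef_pos: [452.4, 305.4, 7.4]
ee_rot: [-0.0, -0.187, 0.982, -0.0]
force: [-0.2, -0.1, 0.1]
grip_width: 0.754
grip_force: 0.0
time_s: 5.6
eef_pos: [452.2, 305.3, 3.1]
ee_rot: [-0.0, -0.187, 0.982, -0.0]
force: [0.1, -1.0, 0.5]
grip_width: 0.749
grip_force: 0.0
```

```bash
python3 -m handwheel '[[[0,0,-4,0,0,0,0.5],[0,0,0,0,0,0,0.5]]]';python3 -m handwheel '[[[0,0,-3,0,0,0,0.5],[0,0,0,0,0,0,0.5]]]';python3 -m handwheel '[[[0,0,-3,0,0,0,0.5],[0,0,0,0,0,0,0.5]]]'; python3 -m handwheel '[[[0,0,0,0,0,0,-1],[0,0,0,0,0,0,-1],[0,0,0,0,0,0,-1],[0,0,0,0,0,0,-1],[0,0,0,0,0,0,-1],[0,0,0,0,0,0,-1]]]'
```

```text
time_s: 5.85
eef_pos: [452.2, 305.3, -0.9]
ee_rot: [-0.0, -0.187, 0.982, -0.0]
force: [-0.6, -0.1, -0.0]
grip_width: 0.752
grip_force: 0.0
time_s: 6.1
eef_pos: [452.3, 305.3, -3.8]
ee_rot: [-0.0, -0.187, 0.982, -0.0]
force: [-0.1, 1.5, 0.2]
grip_width: 0.747
grip_force: 0.0
time_s: 6.35
eef_pos: [452.3, 305.3, -6.8]
ee_rot: [-0.0, -0.187, 0.982, -0.0]
force: [0.2, -0.7, -0.4]
grip_width: 0.753
grip_force: 0.0
time_s: 7.1
eef_pos: [452.6, 305.5, -6.3]
ee_rot: [0.0, -0.187, 0.982, 0.0]
force: [0.0, 0.1, 4.5]
grip_width: 0.266
grip_force: 39.9
```

Gripped (22.6 mm, 40 N). The knife's underside is therefore at z = 0 when the TCP reads -6.3. I'll lift and carry it over the rack.

```bash
python3 -m handwheel '[[[0,0,20,0,0,0,-1],[0,0,35,0,0,0,-1],[0,0,40,0,0,0,-1],[6,-20,38,0,0,-1.2,-1],[10,-30,0,0,0,-2,-1],[13,-40,0,0,0,-2.3,-1],[13,-40,0,0,0,-2.3,-1],[13,-40,0,0,0,-2.3,-1]]]' 60; python3 -m handwheel '[[[13,-40,0,0,0,-2.3,-1],[13,-40,0,0,0,-2.3,-1],[13,-40,0,0,0,-2.3,-1],[13,-40,0,0,0,-2.3,-1],[13,-40,0,0,0,-2.3,-1],[10,-30,0,0,0,-2,-1],[0,0,0,0,0,0,-1],[0,0,0,0,0,0,-1]]]'
```

```text
time_s: 8.1
eef_pos: [507.3, 134.0, 125.9]
ee_rot: [-0.001, -0.099, 0.995, -0.0]
force: [0.3, -0.7, -1.0]
grip_width: 0.264
grip_force: 59.0
time_s: 9.1
eef_pos: [581.9, -93.9, 125.9]
ee_rot: [-0.001, 0.018, 1.0, 0.0]
force: [-0.3, -0.3, -0.9]
grip_width: 0.266
grip_force: 59.1
```

```bash
python3 -m handwheel '[[[0,-3,-25,0,0,0.4,-1],[0,0,-30,0,0,0,-1],[0,0,-20,0,0,0,-1],[0,0,0,0,0,0,-1],[0,0,0,0,0,0,-1]]]' 60; python3 -c "
from h import *
a=snap('scene');b=snap('top')
A=cv2.resize(a['image'][205:305,255:380,::-1],None,fx=3.2,fy=3.2,interpolation=2);B=cv2.resize(b['image'][110:205,300:400,::-1],None,fx=4,fy=4,interpolation=2)
o=np.zeros((380,800,3),np.uint8);o[:320,:400]=A;o[:,400:]=B;cv2.imwrite('pics/hov.png',o)"
```

```text
time_s: 9.72
eef_pos: [582.8, -97.2, 52.4]
ee_rot: [0.001, 0.014, 1.0, -0.0]
force: [-0.9, -0.0, -1.2]
grip_width: 0.259
grip_force: 59.1
```

View pics/hov.png

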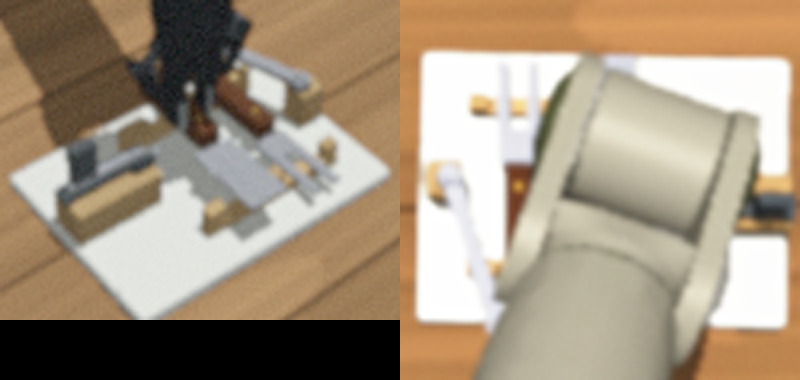

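```bash
python3 -c "
from h import *
a=load('scene');b=load('top')
S=lambda x,y:(255+(x+.5)/3.2-.5,205+(y+.5)/3.2-.5)
T=lambda x,y:(300+(x-400+.5)/4-.5,110+(y+.5)/4-.5)
np.set_printoptions(precision=1,suppress=True)
print('scene tipL(y+)',w(a,*S(286,190),62),'tipR',w(a,*S(241,208),62),'junc -y',w(a,*S(194,146),62),'+y',w(a,*S(225,133),62))
print('top corner -y',w(b,*T(637,55),62))
for p in((703.3,-79.8,62),(702.1,-121.8,62),(617,-119,62)):
  u,v=px(a,p);print((u-255)*3.2,(v-205)*3.2)
# rack corners in scene & far-rail check
for p in((386,172),(12,180),(147,319)): print('rack corner scene',w(a,*S(*p),15))
"
```

```text
scene tipL(y+) [705.  -84.7  62. ] tipR [ 695.7 -131.    62. ] junc -y [ 608.4 -113.2   62. ] +y [613.4 -79.   62. ]
top corner -y [ 703.1 -121.8   62. ]
287.5797581776316 185.3448239323252
252.35875118348815 206.15042051032106
194.00701220047995 152.67152032191026
rack corner scene [717.6  40.3  15. ]
rack corner scene [ 497. -247.   15.]
rack corner scene [ 709.5 -249.    15. ]
```

The top view's blade corner at (637,55) lands at (703,-122), which matches the plan. Lowering into the notches.

```bash
python3 -m handwheel '[[[0,0,-10,0,0,0,-1],[0,0,-8,0,0,0,-1],[0,0,-5,0,0,0,-1],[0,0,0,0,0,0,-1]]]' 60; python3 -m handwheel '[[[0,0,-3,0,0,0,-1],[0,0,0,0,0,0,-1]]]';python3 -m handwheel '[[[0,0,-2,0,0,0,-1],[0,0,0,0,0,0,-1]]]'
```

```text
time_s: 10.32
eef_pos: [582.1, -97.6, 27.9]
ee_rot: [-0.0, 0.015, 1.0, 0.0]
force: [-0.5, 0.4, -1.8]
grip_width: 0.262
grip_force: 59.1
time_s: 10.58
eef_pos: [582.4, -97.6, 25.3]
ee_rot: [-0.0, 0.014, 1.0, 0.0]
force: [1.0, -0.0, -1.0]
grip_width: 0.264
grip_force: 59.1
time_s: 10.82
eef_pos: [582.6, -97.7, 23.8]
ee_rot: [0.0, 0.015, 1.0, -0.0]
force: [-1.4, -0.4, 2.7]
grip_width: 0.26
grip_force: 59.4
```

Contact came at 23.8, exactly as expected. Now I'll release with a partial opening, retreat and look.

```bash
python3 -m handwheel '[[[0,0,0.5,0,0,0,0.15],[0,0,0,0,0,0,0.15],[0,0,0,0,0,0,0.15],[0,0,0,0,0,0,0.15]]]';  python3 -m handwheel '[[[0,0,10,0,0,0,0.15],[0,0,25,0,0,0,0.15],[0,0,40,0,0,0,0.15],[0,0,40,0,0,0,0.15],[0,0,15,0,0,0,0.15],[-10,50,0,0,0,8,0.15],[-10,60,0,0,0,8,0.15],[-10,60,0,0,0,8,0.15]]]';  python3 -m handwheel '[[[-10,60,0,0,0,8,0.15],[-10,60,0,0,0,8,0.15],[-5,40,0,0,0,5,0.15],[0,0,0,0,0,0,0.15]]]';python3 -c "
from h import *
a=snap('scene');b=snap('top');print(sense()['joints'])
A=cv2.resize(a['image'][205:305,255:380,::-1],None,fx=2.8,fy=2.8,interpolation=2);B=cv2.resize(b['image'][115:215,302:402,::-1],None,fx=4.5,fy=4.5,interpolation=2)
o=np.zeros((450,800,3),np.uint8);o[:280,:350]=A;o[:,350:]=B;cv2.imwrite('pics/placed.png',o)"
```

```text
time_s: 11.32
eef_pos: [582.4, -97.6, 23.9]
ee_rot: [-0.0, 0.015, 1.0, 0.0]
force: [-0.2, 0.4, -0.3]
grip_width: 0.575
grip_force: 0.0
time_s: 12.32
eef_pos: [551.5, 74.0, 153.3]
ee_rot: [-0.001, -0.196, 0.981, 0.0]
force: [1.1, 0.3, -0.4]
grip_width: 0.574
grip_force: 0.0
time_s: 12.82
eef_pos: [526.3, 234.6, 153.1]
ee_rot: [-0.001, -0.371, 0.929, 0.0]
force: [-0.8, -0.6, -0.8]
grip_width: 0.576
grip_force: 0.0
[ 2.11492076e-01  4.75026095e-01  1.42393225e+00 -2.79960020e-04
  1.24387126e+00 -2.11519452e+00]
```

View pics/placed.png

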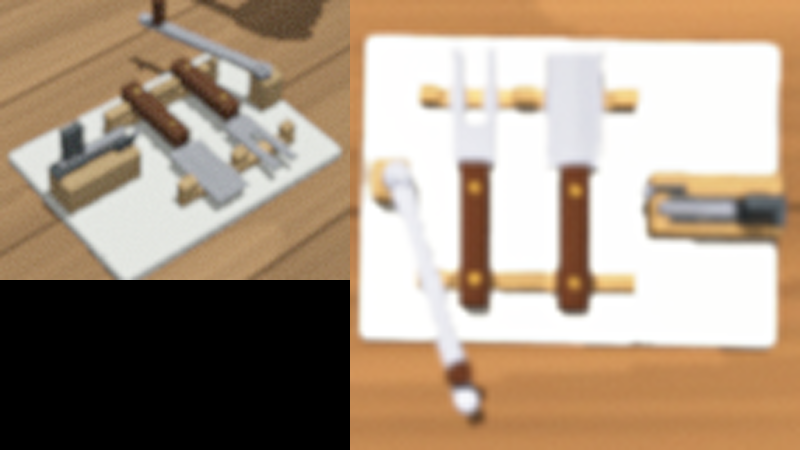

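The knife lies flat in both notches, level with the fork lengthwise (junction rows about 165, ends about 310). The keeper's brown knob is at crop (459,374), the bar end at (466,402), and the bolt is drawn back.

```bash
python3 -c "
from h import *
np.set_printoptions(precision=1,suppress=True)
b=load('top');a=load('scene')
T=lambda x,y,z:w(b,302+(x-350+.5)/4.5-.5,115+(y+.5)/4.5-.5,z)
h=np.array([606.4,27,66]);
print('hinge seen',T(398,177,70),'bar end',T(469,414,70),'bar mid',T(428,270,70), 'knob',T(459,374,110),T(459,374,90))
for th in np.radians([194,195,196,197,198]):
  d=np.array([np.cos(th),np.sin(th)]);f=lambda p:((p[0]-302+.5)*4.5+350,(p[1]-115+.5)*4.5)
  print(np.degrees(th),h[:2]+145*d,'knob px',f(px(b,(*(h[:2]+145*d),110))),'end px',f(px(b,(*(h[:2]+172*d),70))),'mid',f(px(b,(*(h[:2]+80*d),70))), 'scene knob',(np.array(px(a,(*(h[:2]+145*d),110)))-[255,205])*2.8)
print(f(px(b,(*h[:2],70))))
"
```

```text
hinge seen [606.3  27.   70. ] bar end [440.8 -20.1  70. ] bar mid [541.1   7.   70. ] knob [467.  -12.5 110. ] [467.8 -13.   90. ]
194.0 [465.7  -8.1] knob px (np.float64(453.005025604281), np.float64(376.5402731840901)) end px (np.float64(461.63001374759256), np.float64(416.4431766183302)) mid (np.float64(427.74483073213594), np.float64(288.19381789337217)) scene knob [160.6  -8.7]
195.0 [466.3 -10.5] knob px (np.float64(456.64306097726956), np.float64(375.5497510191276)) end px (np.float64(465.81554960683843), np.float64(415.3017869388307)) mid (np.float64(429.6852745370387), np.float64(287.66737684600537)) scene knob [159.3  -7.6]
196.0 [467. -13.] knob px (np.float64(460.2628903384599), np.float64(374.49597702799434)) end px (np.float64(469.9800712583275), np.float64(414.08755211980724)) mid (np.float64(431.6161042838464), np.float64(287.1072715663002)) scene knob [158.1  -6.5]
197.0 [467.7 -15.4] knob px (np.float64(463.8633939462568), np.float64(373.3792851619577)) end px (np.float64(474.12228751350085), np.float64(412.80085920796273)) mid (np.float64(433.5367269512686), np.float64(286.5136763443135)) scene knob [156.8  -5.5]
198.0 [468.5 -17.8] knob px (np.float64(467.4434584157689), np.float64(372.200029125172)) end px (np.float64(478.2409146016494), np.float64(411.44211809941805)) mid (np.float64(435.4465527599173), np.float64(285.8867758385265)) scene knob [155.6  -4.4]
(np.float64(398.47777591700316), np.float64(177.4232486420021))
```

```bash
python3 -m handwheel '[[[-10,-40,0,0,0,1.4,0.15],[-10,-42,0,0,0,1.4,0.15],[-10,-42,0,0,0,1.4,0.15],[-10,-42,0,0,0,1.4,0.15],[-10,-42,0,0,0,1.4,0.15],[-9,-40,0,0,0,1.5,0.15],[0,0,0,0,0,0,0.15],[0,0,0,0,0,0,0.15]]]' 20;python3 -c "
from h import *
print(sense()['joints'])"
```

```text
time_s: 13.92
eef_pos: [468.3, -16.0, 153.8]
ee_rot: [-0.0, -0.436, 0.9, 0.0]
force: [0.0, -1.1, 0.1]
grip_width: 0.576
grip_force: 0.0
[-2.85033604e-01  2.48561715e-01  1.74763513e+00  1.47150865e-04
  1.14555346e+00 -2.75861538e+00]
```

```bash
python3 -m handwheel '[[[-1,3,0,0,0,-10.5,0.15],[0,0,0,0,0,-10.5,0.15],[0,0,0,0,0,-10.5,0.15],[0,0,0,0,0,-10.5,0.15],[0,0,0,0,0,-10.5,0.15],[0,0,0,0,0,-10.5,0.15],[0,0,0,0,0,-10.5,0.15],[0,0,0,0,0,-10.5,0.15]]]';python3 -m handwheel '[[[0,0,0,0,0,-10.5,0.15],[0,0,0,0,0,-10.5,0.15],[0,0,0,0,0,-10.5,0.15],[0,0,0,0,0,-10.5,0.15],[0,0,0,0,0,-10.5,0.15],[0,0,0,0,0,-10.5,0.15],[0,0,0,0,0,-10.5,0.15],[0,0,0,0,0,-10.5,0.15]]]';python3 -m handwheel '[[[0,0,0,0,0,-10.5,0.15],[0,0,0,0,0,-10.5,0.15],[0,0,0,0,0,-10.5,0.15],[0,0,0,0,0,0,0.15],[0,0,0,0,0,0,0.15]]]';python3 -c "
from h import *
s=sense();print(s['joints'],s['eef_pos'])
from scipy.spatial.transform import Rotation as R
q=s['ee_rot'];y=R.from_quat([q[1],q[2],q[3],q[0]]).apply([0,1,0]);print(np.degrees(np.arctan2(y[1],y[0])))"
```

```text
time_s: 14.92
eef_pos: [467.5, -11.8, 153.8]
ee_rot: [-0.0, 0.28, 0.96, 0.0]
force: [-0.5, -0.8, 0.0]
grip_width: 0.574
grip_force: 0.0
time_s: 15.92
eef_pos: [467.5, -11.8, 153.8]
ee_rot: [-0.0, 0.85, 0.527, -0.0]
force: [-0.0, -0.3, -0.1]
grip_width: 0.575
grip_force: 0.0
time_s: 16.55
eef_pos: [467.4, -12.2, 153.8]
ee_rot: [-0.0, 0.96, 0.28, -0.0]
force: [0.2, 0.0, -1.1]
grip_width: 0.576
grip_force: 0.0
[-2.77585228e-01  2.46460319e-01  1.75038096e+00  3.76659399e-05
  1.14490197e+00  7.24793540e-01] [467.4234952  -12.24952128 153.84783209]
-57.432964872920486
```

```bash
python3 -m handwheel '[[[0,0,-30,0,0,0,0.15],[0,0,-30,0,0,0,0.15],[0,0,-12,0,0,0,0.15],[0,0,-6,0,0,0,0.15],[0,0,0,0,0,0,0.15]]]' 20;python3 -m handwheel '[[[0,0,0,0,0,0,-1],[0,0,0,0,0,0,-1],[0,0,0,0,0,0,-1],[0,0,0,0,0,0,-1]]]' 20; python3 -c "
import numpy as np
h=np.array([606.4,27])
p=None
for t in np.linspace(196,268.3,13):
  q=h+145*np.array([np.cos(np.radians(t)),np.sin(np.radians(t))]); print(round(t,1),q.round(1),None if p is None else (q-p).round(1)); p=q"
```

```text
time_s: 17.18
eef_pos: [467.7, -12.7, 76.3]
ee_rot: [0.0, 0.96, 0.279, 0.0]
force: [0.5, 0.3, 0.5]
grip_width: 0.578
grip_force: 0.0
time_s: 17.68
eef_pos: [467.8, -12.7, 76.5]
ee_rot: [0.0, 0.96, 0.278, 0.0]
force: [-1.8, 0.6, 7.1]
grip_width: 0.198
grip_force: 20.1
196.0 [467. -13.] None
202.0 [472.  -27.4] [  5.  -14.4]
208.0 [478.4 -41.2] [  6.4 -13.8]
214.1 [486.3 -54.2] [  7.9 -13.1]
220.1 [495.5 -66.4] [  9.2 -12.2]
226.1 [505.9 -77.5] [ 10.4 -11.1]
232.2 [517.4 -87.5] [ 11.5 -10. ]
238.2 [529.9 -96.2] [12.5 -8.7]
244.2 [ 543.3 -103.5] [13.4 -7.3]
250.2 [ 557.3 -109.4] [14.1 -5.9]
256.2 [ 571.9 -113.8] [14.6 -4.4]
262.3 [ 586.9 -116.7] [15.  -2.8]
268.3 [ 602.1 -117.9] [15.2 -1.3]
```

```bash
python3 -m handwheel '[[[5,-14.4,1,0,0,4,-1],[6.4,-13.8,0,0,0,4,-1],[7.9,-13.1,0,0,0,4,-1],[9.2,-12.2,0,0,0,4,-1],[0,0,0,0,0,0,-1]]]' 20
```

```text
time_s: 18.3
eef_pos: [495.5, -66.7, 76.5]
ee_rot: [-0.0, 0.913, 0.409, -0.001]
force: [-4.4, -2.9, 1.6]
grip_width: 0.196
grip_force: 20.6
```

```bash
python3 -m handwheel '[[[10.4,-11.1,0,0,0,4,-1],[11.5,-10,0,0,0,4,-1],[12.5,-8.7,0,0,0,4,-1],[13.4,-7.3,0,0,0,4,-1],[0,0,0,0,0,0,-1]]]' 20; python3 -m handwheel '[[[14.1,-5.9,0,0,0,4,-1],[14.6,-4.4,0,0,0,4,-1],[0,0,0,0,0,0,-1]]]' 20
```

```text
time_s: 18.92
eef_pos: [543.7, -103.5, 76.7]
ee_rot: [0.0, 0.847, 0.532, -0.0]
force: [-2.4, -4.7, -0.7]
grip_width: 0.202
grip_force: 20.4
time_s: 19.3
eef_pos: [572.3, -113.4, 76.7]
ee_rot: [0.0, 0.808, 0.589, -0.0]
force: [0.1, -3.6, -2.3]
grip_width: 0.199
grip_force: 20.3
```

```bash
python3 -m handwheel '[[[15,-2.8,0,0,0,4,-1],[6,-0.6,0,0,0,0,-1],[0,0,0,0,0,0,-1]]]' 30; python3 -m handwheel '[[[4,-0.4,0,0,0,0,-1],[0,0,0,0,0,0,-1]]]';python3 -m handwheel '[[[4,-0.2,0,0,0,0,-1],[0,0,0,0,0,0,-1]]]';python3 -m handwheel '[[[2,0,0,0,0,0,-1],[0,0,0,0,0,0,-1]]]'
```

```text
time_s: 19.68
eef_pos: [592.6, -117.1, 76.8]
ee_rot: [0.0, 0.787, 0.617, -0.001]
force: [-3.0, -6.0, -0.6]
grip_width: 0.194
grip_force: 30.4
time_s: 19.92
eef_pos: [597.0, -117.6, 76.9]
ee_rot: [0.001, 0.787, 0.617, -0.0]
force: [4.2, 2.1, -3.6]
grip_width: 0.192
grip_force: 30.2
time_s: 20.18
eef_pos: [601.1, -117.6, 76.9]
ee_rot: [0.0, 0.787, 0.617, -0.0]
force: [-0.9, -4.6, -3.2]
grip_width: 0.194
grip_force: 30.3
time_s: 20.42
eef_pos: [601.6, -117.7, 76.7]
ee_rot: [-0.001, 0.787, 0.617, -0.002]
force: [-7.9, -6.5, 0.8]
grip_width: 0.192
grip_force: 30.7
```

The force sign flipped at x = 597 (the snap) and a hard stop follows at about 601.5. I'll press once more, release and lift.

```bash
python3 -m handwheel '[[[2,0,0,0,0,0,-1],[0,0,0,0,0,0,-1]]]'; python3 -m handwheel '[[[-2,0,0,0,0,0,-0.1],[0,0,0,0,0,0,-0.1],[0,0,0,0,0,0,-0.1]]]'; python3 -m handwheel '[[[0,0,20,0,0,0,-0.1],[0,0,40,0,0,0,-0.1],[0,0,30,0,0,0,-0.1],[0,0,0,0,0,0,-0.1]]]';python3 -c "
from h import *
s=sense();print(s['joints'])
from scipy.spatial.transform import Rotation as R
q=s['ee_rot'];y=R.from_quat([q[1],q[2],q[3],q[0]]).apply([0,1,0]);print(np.degrees(np.arctan2(y[1],y[0])))"
```

```text
time_s: 20.68
eef_pos: [601.8, -117.7, 76.7]
ee_rot: [-0.003, 0.787, 0.617, -0.003]
force: [-18.2, -6.6, 6.5]
grip_width: 0.196
grip_force: 31.3
time_s: 21.05
eef_pos: [603.6, -117.1, 77.1]
ee_rot: [0.0, 0.786, 0.618, 0.0]
force: [-0.1, -0.0, 0.2]
grip_width: 0.453
grip_force: 0.0
time_s: 21.55
eef_pos: [604.5, -117.6, 169.3]
ee_rot: [0.002, 0.786, 0.618, 0.001]
force: [0.2, -0.2, 0.1]
grip_width: 0.449
grip_force: 0.0
[-3.82322251e-01  5.44071305e-01  1.27155534e+00  3.32301038e-04
  1.32104685e+00 -1.43748584e-01]
-13.673870380226958
```

```bash
python3 -m handwheel '[[[-8,-36,0,0,0,6,0],[-8,-37,0,0,0,6,0],[-7.5,-37,0,0,0,0,0],[0,0,-30,0,0,0,0],[0,0,-30,0,0,0,0],[0,0,-24,0,0,0,0],[0,0,-8,0,0,0,0],[0,0,0,0,0,0,0]]]' 30; python3 -m handwheel '[[[0,0,0,0,0,0,-1],[0,0,0,0,0,0,-1],[0,0,0,0,0,0,-1],[0,0,0,0,0,0,-1]]]' 30;
```

```text
time_s: 22.55
eef_pos: [579.8, -227.3, 74.6]
ee_rot: [-0.0, 0.717, 0.697, -0.0]
force: [0.4, 0.8, -0.2]
grip_width: 0.499
grip_force: 0.0
time_s: 23.05
eef_pos: [579.9, -227.7, 75.9]
ee_rot: [0.0, 0.717, 0.697, -0.0]
force: [-4.5, 0.4, 5.6]
grip_width: 0.132
grip_force: 32.3
```

```bash
python3 -m handwheel '[[[0.3,8,0,0,0,0,-1],[0.3,10,0,0,0,0,-1],[0.3,10,0,0,0,0,-1],[0.3,10,0,0,0,0,-1],[0.3,10,0,0,0,0,-1],[0,5,0,0,0,0,-1],[0,0,0,0,0,0,-1]]]' 30; python3 -m handwheel '[[[0,2,0,0,0,0,-1],[0,0,0,0,0,0,-1]]]'; python3 -m handwheel '[[[0,2,0,0,0,0,-1],[0,0,0,0,0,0,-1]]]'
```

```text
time_s: 23.92
eef_pos: [581.5, -179.5, 76.0]
ee_rot: [0.004, 0.718, 0.697, -0.003]
force: [-4.5, -21.5, 0.8]
grip_width: 0.127
grip_force: 31.6
time_s: 24.18
eef_pos: [581.5, -179.4, 76.1]
ee_rot: [0.005, 0.718, 0.696, -0.003]
force: [-3.9, -31.4, -1.9]
grip_width: 0.133
grip_force: 31.3
time_s: 24.42
eef_pos: [581.5, -179.2, 76.1]
ee_rot: [0.006, 0.718, 0.696, -0.004]
force: [-4.0, -38.9, -3.8]
grip_width: 0.128
grip_force: 31.1
```

It stopped hard after 48 mm. I'll let go, back off and measure the bolt by image code.

```bash
cp top.pkl topB.pkl; cp scene.pkl sceneB.pkl; python3 -m handwheel '[[[0,-4,0,0,0,0,0],[0,0,0,0,0,0,0],[0,0,0,0,0,0,0],[0,0,40,0,0,0,0],[0,0,50,0,0,0,0],[-20,60,10,0,0,0,0],[-30,60,0,0,0,0,0],[-30,60,0,0,0,0,0]]]'; python3 -m handwheel '[[[-30,60,0,0,0,0,0],[-30,60,0,0,0,0,0],[-30,60,0,0,0,0,0],[0,0,0,0,0,0,0]]]';python3 -c "
from h import *
np.set_printoptions(precision=1,suppress=True)
b0=pickle.load(open('topB.pkl','rb'));a0=pickle.load(open('sceneB.pkl','rb'));b=snap('top');a=snap('scene')
for n,c in(('before',b0),('after',b)):
  g=c['image'][150:170,360:402].astype(int).max(2)
  print(n);print('\n'.join(' '.join('%3d'%x for x in r) for r in g[4:16]))
"
```

```text
time_s: 25.42
eef_pos: [504.9, -2.0, 174.8]
ee_rot: [0.0, 0.717, 0.697, 0.0]
force: [1.2, 1.0, 0.3]
grip_width: 0.501
grip_force: 0.0
time_s: 25.92
eef_pos: [420.2, 166.8, 175.0]
ee_rot: [-0.0, 0.715, 0.699, 0.0]
force: [0.4, -0.9, -0.5]
grip_width: 0.499
grip_force: 0.0
before
254 254 254 254 254 254 254 248 226 224 232 233 233 233 233 232 233 235 236 237 238 238 239 238 237 236 235 234 235 235 235 235 235 235 235 233 230 217 190 180 181 183
254 254 254 254 254 254 253 235 194 198 210 210 211 210 210 211 219 232 236 236 236 236 236 236 236 235 234 235 235 235 235 234 234 235 234 234 234 225 192 180 182 182
254 254 254 254 254 254 250 222 180 162 153 149 149 147 148 151 181 222 235 235 234 235 235 235 235 235 236 235 236 234 233 231 233 232 232 235 236 226 192 179 180 183
254 254 254 254 254 254 245 213 178 146 141 140 128 110  99 106 146 199 221 225 227 227 227 227 227 227 229 228 225 218 206 198 197 198 204 215 220 207 180 177 182 184
254 254 254 254 254 254 245 201 165 172 191 192 167 131 114 112 131 159 176 183 186 187 188 186 188 187 185 183 174 159 145 140 137 137 141 153 160 1
[... 2516 characters left out ...]
 183 132  97 105 131 142 140
152 162 182 192 195 187 164 140 140 162 171 157 111  63  46  47  45  44  45  48  74 131 188 213 218 217 214 211 211 209 211 213 215 215 213 194 140 106 115 146 161 162
153 160 172 178 177 175 155 125 139 188 210 197 152  97  71  61  52  45  46  51  72 114 151 169 170 169 168 168 167 166 170 177 181 181 180 163 121 102 121 156 171 172
169 169 173 174 174 172 160 131 149 207 230 225 196 160 142 127  99  77  76  81  97 132 151 158 157 158 157 157 154 153 155 160 162 163 165 151 117 102 128 160 171 172
226 226 226 226 226 225 209 165 152 198 221 222 213 203 200 188 153 131 127 132 150 183 198 200 200 201 202 204 200 194 188 187 188 192 196 180 154 138 149 167 174 173
```

```bash
python3 -c "
from h import *
np.set_printoptions(precision=1,suppress=True)
b=load('top');a=load('scene')
y=np.radians(-1.7)
M=lambda x,yy,z:np.array([602.7+x*np.cos(y)-yy*np.sin(y),-98+x*np.sin(y)+yy*np.cos(y),z])
pr=lambda n,p,c=b:print(n,np.array(px(c,p))-np.array([360,154])*(c is b))
for s in(-130,-82,-75):
  for z in(110,):
    pr(('grip +y edge -x/+x',s),M(-24,s+13,z));pr('   +x',M(-12,s+13,z));pr('   -y',M(-18,s-13,z))
pr('knob',M(0,-20,110));pr('bar end',M(0,-47,70));pr('rod tip home',M(-18,-10,66));pr('rod tip 48',M(-18,-17,66)); pr('block -y',M(-12,-147,40)); pr('block +y',M(-12,-53,71))
g=b['image'][140:175,335:375].astype(int).max(2);print('\n'.join(' '.join('%3d'%x for x in r) for r in g))
"
```

```text
('grip +y edge -x/+x', -130) [31.8  7.2]
   +x [31.8  3.3]
   -y [40.4  5.4]
('grip +y edge -x/+x', -82) [16.  7.]
   +x [16.  3.]
   -y [24.6  5.2]
('grip +y edge -x/+x', -75) [13.7  6.9]
   +x [13.7  3. ]
   -y [22.3  5.1]
knob [-0.1 -1.2]
bar end [7.2 0.9]
rod tip home [-4.8  6.5]
rod tip 48 [-2.6  6.6]
block -y [37.1  6.5]
block +y [9.1 4.7]
249 253 254 251 239 226 222 224 235 242 235 231 233 233 233 234 233 230 228 228 228 230 230 227 225 218 216 216 215 220 240 253 254 254 254 254 254 254 254 254
254 255 255 255 255 254 254 254 255 254 245 235 234 233 233 234 233 231 229 228 228 229 234 243 251 253 254 254 254 253 253 254 254 254 254 254 254 254 254 254
254 255 254 255 255 255 255 255 255 254 247 237 234 233 234 234 233 230 230 228 228 230 234 247 254 255 255 255 255 255 254 254 254 254 254 254 254 254 254 254
254 254 254 254 254 254 254 254 254 254 247 237 234 234 234 235 233 231 228 229 228 230 234 247 254 254 254 254 254 254 254 254 254 254 254 254 254 254 254 254
254 254 254 254 254 254 254 254 254 254 248 238 234 234 234 234 233 231 230 228 229 230 234 246 254 254 254 254 
[... 4147 characters left out ...]
 254 254 254 254 254 254 254 254 254 255 255 255 255 255 255
255 255 254 254 254 254 254 254 254 254 255 255 248 185 124 120 115 111 106 122 209 255 255 254 254 254 254 254 254 254 254 254 254 254 254 254 254 254 254 254
255 255 255 254 254 254 254 254 254 254 255 255 248 185 127 119 114 111 106 120 208 255 255 254 254 254 254 254 254 254 254 254 254 254 254 254 254 254 254 254
255 255 255 255 255 254 254 255 254 254 255 255 245 177 123 118 114 111 106 118 208 255 255 255 254 254 254 254 254 254 254 254 254 254 254 254 254 254 254 254
253 252 252 252 251 251 250 250 250 250 252 253 235 159 121 118 114 111 105 117 200 253 255 254 254 254 254 254 254 254 254 254 254 254 254 254 254 254 254 254
```

The grip edge now sits at u ≈ 372.4 against 373.7 predicted for home, and the knob shows the same -1 px bias. The rod tip also matches home. So the bolt is at its end stop, having started a few mm forward. The bar lies along its shut line and the knife has not shifted.

```bash
python3 -c "
from rig import *
print(finish_job())"
```

```text
the job is handed in; nothing more can be done
None
```

I handed the job in at about 26 s with the knife laid in the empty notches, the keeper snapped shut and the bolt at its end stop; by camera and force readings all three steps look done, but no verdict came back.

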